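# Space and seat a bench tile

### The job

A replacement bench tile stands proud on its springs in the repair tray, with an open joint on its left and on its right, only one of them wide enough for the grey spacer. Take the spacer from its wooden holder, slide it foot first to the bottom of the joint that is wide enough, about half-way along the tile's edge (do not force it into the tight one), and let go of it. Then press the middle of the tile down with the closed fingertips until it is flush with the tiles around it, and finish while holding it pressed there; do not knock over or push away the beaker, the bottle and the mortar.

Things in the scene. Friction and masses are not known exactly. Their poses are not given: they have to be found in the camera images.
- spacer_head (a point): Centre of the grip head of the spacer, a loose grey plastic piece, 60 g, 66 mm tall, upright in the slot of its holder at the start. Head: 45 mm long (its x) x 16 mm thick (its y) x 28 mm tall; below it a blade 45 mm long x 8 mm thick reaches 38 mm down to a foot with rounded edges. z is up. This point is 52 mm above the foot's underside; pinch the head across its 16 mm thickness.
- spacer_foot (a point): Middle of the underside of the spacer's foot, axes as spacer_head.
- holder: Fixed wooden block, 90 mm (x) x 60 mm (y) x 33 mm high, with a slot 50 x 10 mm along its x, open at the top; the slot's floor is 8 mm above the bench. Origin at the centre of its underside. The spacer stands in the slot with its length along the holder's x, its head clear above the block. Pull it straight up at least 35 mm to clear the block.
- tray: Fixed aluminium tray, 190 mm (x) x 260 mm (y), origin under its centre; its 4 mm floor is the bottom of the joints. In it, 20 mm thick red tiles: front and back strips, the sprung tile in the centre (edges along the tray's x, y), a cut tile on each side of it in y. Tops of strips and cut tiles: 24 mm above the bench. The empty borders between cut tiles and outer rims are not joints; nothing goes there.
- tile_top (a point): Centre of the top of the sprung tile, 100 x 100 x 20 mm, in the centre of the tray. Untouched, its top stands 31 mm above the bench, 7 mm proud of the tiles around it; pressed fully it stops flush with them, at 24 mm. It moves only up and down. Its side joints run along the tray's x, 100 mm long, between its edges at 50 mm to either side in y and the cut tiles.
- tile (a joint): How far the sprung tile is pressed down, in m: 0 = proud (springs up), 0.007 = flush, at a solid stop. It takes about 4 N to start it moving and about 11 N to reach flush; let go, it springs back up.
- cut_narrow: Fixed cut tile 100 mm (x) x 50 mm (y) x 20 mm, on the left or the right of the sprung tile (it varies), axes along the tray's; origin at the centre of its underside, on the tray floor, 86 mm from the sprung tile's centre. The joint between it and the sprung tile is 11 mm wide, its middle 55.5 mm from the sprung tile's centre: wide enough.
- cut_broad: Fixed cut tile 100 mm (x) x 64 mm (y) x 20 mm, on the other side of the sprung tile, origin likewise, 86 mm from the sprung tile's centre. The joint between it and the sprung tile is 4 mm wide: too tight for the 8 mm spacer.
- beaker: Bystander, loose: clear glass beaker, 64 mm across, 85 mm high; origin at the centre of its underside. Leave it standing where it is.
- flask: Bystander, loose: brown bottle with a black cap, 60 mm across, 130 mm high; origin at the centre of its underside. Leave it standing where it is.
- mortar: Bystander, loose: white porcelain bowl, 100 mm across, 55 mm high; origin at the centre of its underside. Leave it standing where it is.
Things that resemble listed ones, but are neither listed nor needed, are in the scene too. Of the things shaped like the part that bears spacer_head, the grey one is meant.

How it is judged:
By the outcome, as a careful person would: the job done as asked, in the order asked, and still so for the second after the job is handed in, while the arm keeps its last pose, push and grip.
It also fails if it takes over 54 s, if anything falls off the work surface, if the arm or the gripper's body presses on something with over 40 N, if the wrist force passes 120 N, or if a joint passes its speed limit or range.

### The arm

A 6-joint arm with a two-finger parallel gripper is mounted at the origin on the work surface. World frame = base frame: x ahead of the robot, y to its left, z up, the work surface at z = 0. Lengths are in m, angles in rad, forces in N, time in s.
With the tool pointing down it reaches from about 0.425 to 0.95 m from the base axis. Payload 3.5 kg.
Tool frame: the origin (TCP) lies on the centre line of the jaws, within the pads' length; the fingertips stand 14 mm ahead of it and the grasp point (between the pads) lies 5 mm behind it (ctrl.finger_overhang is the distance from the TCP to the fingertips, in m); z points along the fingers, y is the line along which they close (so a half turn about z gives the same grasp; the last joint's range is limited). The gripper opens to 85 mm and grips with 20 to 120 N. Pads are 22 mm wide; open, the fingers measure 114 mm over their backs; the gripper's body (76 mm by 85 mm) begins 54 mm behind the grasp point. The pads swing forward as they close: fully open they stand 13 mm farther back than shut.
Start: joints at [1.133, 0.286, 1.577, -0, 1.279, -0.15], TCP at [0.192, 0.647, 0.245] pointing down, gripper open.
Joint ranges: [-2.77, 2.77], [-0.9, 2.22], [0.21, 2.48], [-1.53, 4.67], [0.24, 2.81], [-2.84, 2.84]. Speed limits (rad/s): [2.79, 2.79, 3.14, 3.14, 3.14, 3.14].

### API

Orientations are given as a unit quaternion [x, y, z, w].
In Python, from plant import ctrl gives the robot as it stands.
- The arm moves only by the tool send_rows, never from a script. Its argument "moves" is text: rows parted by semicolons, each of 7 numbers parted by spaces: the turn, a rotation vector about the tool's x, y, z in units of 360 degrees (1.0 is 360 degrees), then the shift along the tool's x, y, z in units of 20 cm (1.0 is 20 cm), then the gripper's target within -1 to 1 (fully open at 1, half-way at 0, shut at -1). A call has 1 to 12 rows; each row is the pose to reach, as a shift and turn from the pose commanded when the call began, along the tool's axes at that moment, turning the shorter way round; what a row does not reach only later rows make up. A row lasts 1/8 s, in which the tool goes at most 62.5 mm and 10.7 degrees, less where a joint would pass 70% of its speed; a pose out of reach is approached as far as the arm can. A call with a number of a shift or a turn outside -1 to 1 is refused whole. A call with a gripper value outside its range is refused whole. The fingers move at their own pace and stop on an object; "newtons" is the grip in N (left out, the last holds). Time passes only in rows, so rows that repeat a pose let the fingers close. It gives the time, the measured TCP pose, the force, the opening and the grip force at its end, in the units of the state.
- ctrl.get_state(): the state, without advancing time (a new reading comes with each control period).
- ctrl.read_camera(name): name is "scene" or "top" or "wrist"; returns a dict with "image" (420x560x3 uint8, red, green, blue), "fovy" (degrees; the focal length in pixels is half the picture's height over the tangent of half this angle, whatever the lens; pixels are square), "cx", "cy" (the principal point, pixels), "extrinsics" (4x4, takes a point from camera to world coordinates). Camera axes: x right, y up, looking along -z (the intrinsics and any distortion apply to the point x, -y, -z); pixel columns grow to the right and rows downward; lengths in m; the calibration is good to about 2 mm. A picture is of the moment at which its call begins. There is no depth.
- ctrl.sign_off(): hands the job in; it is judged then, once.
The state is a dict: "time": time; "qpos": joint angles; "dq": joint speeds; "joint_efforts": joint torques, N m; "eef_pos": TCP position; "tcp_rot": TCP orientation; "contact_force": force on the tool from outside, world axes, zero at the start; "wrist_torque": the same for the moment, N m; "opening": opening from 0.0 (shut) to 1.0 (fully open); "finger_force": force on a finger pad.
Only numpy, scipy, OpenCV 4.12 (cv2) and the standard library are available. Lean on these libraries where they do the work, as an engineer would, in place of code of your own. Each camera call takes 0.05 s, during which the arm holds its last target. There are 200 camera calls.

## Working session

There is one attempt and no reset: what is moved stays moved. The work goes in short steps, Python scripts to look and compute and a tool call to move; the robot and the scene stay as the last step left them, time stands still between calls to the robot, and variables do not carry over. Pictures are saved under pics/ and viewed, at most 10 in all, crops included, and the job is handed in when it is done.

Besides the shell and the picture viewer there is one more tool, called after ">>>" by a JSON object that holds its "op" and its "data", one argument or row to a line. send_rows: Moves the arm, as the interface text tells. Its arguments: {"type":"object","properties":{"moves":{"type":"string"},"newtons":{"type":"number"}},"required":["moves"]}

```bash
mkdir -p pics; ls
python3 - <<'E'
from plant import ctrl
import cv2,numpy as np,pickle
d={}
for n in("scene","top"):
    r=ctrl.read_camera(n);d[n]=r
    cv2.imwrite(f"pics/{n}0.png",r["image"][:,:,::-1])
    print(n,{k:(np.round(v,3).tolist() if k=="extrinsics" else v) for k,v in r.items() if k!="image"})
pickle.dump(d,open("d0.pkl","wb"))
print(ctrl.get_state())
E
```

```text
pics
scene {'fovy': 50.66597095053288, 'cx': 274.3846801249529, 'cy': 203.10285714323734, 'extrinsics': [[-0.553, -0.615, 0.562, 1.078], [0.833, -0.418, 0.362, 0.409], [0.012, 0.668, 0.744, 0.85], [0.0, 0.0, 0.0, 1.0]]}
top {'fovy': 57.71378250360239, 'cx': 281.2989102225317, 'cy': 209.44449854923855, 'extrinsics': [[0.014, 0.977, -0.214, 0.287], [-1.0, 0.015, 0.003, 0.052], [0.006, 0.214, 0.977, 1.146], [0.0, 0.0, 0.0, 1.0]]}
{'time': 0.1, 'qpos': array([ 1.13302655e+00,  2.87088546e-01,  1.57806016e+00,  2.71968697e-06,
        1.27858386e+00, -1.50007787e-01]), 'dq': array([ 0.0007576 , -0.00067455, -0.0044756 ,  0.00172046, -0.00013449,
       -0.00016127]), 'joint_efforts': array([ 8.93316992e-04, -4.07294762e+01, -2.93699563e+01, -1.48872205e-04,
        3.37775724e-03, -1.14121661e-06]), 'eef_pos': array([0.19130045, 0.64672795, 0.24406181]), 'tcp_rot': array([ 1.43385386e-01,  9.89666351e-01, -1.02370325e-03, -3.11186758e-04]), 'contact_force': array([ 0.22371751, -1.17572145, -0.47420549]), 'wrist_torque': array([-0.00169686,  0.01659172,  0.00723187]), 'finger_force': 0.0, 'opening': 0.9981247313940835}
```

View pics/scene0.png

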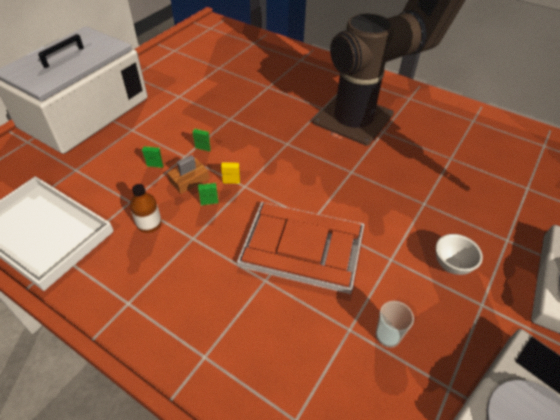

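View pics/top0.png

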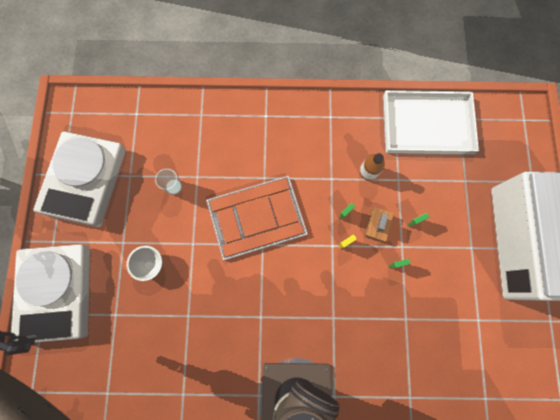

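The scene view shows a grey spacer in the wooden holder at (187,165), three green pieces and a yellow one around it, and the tray at (303,245). In the top view the holder is at (378,225), the tray at (256,217), the beaker at (170,180), the bottle at (372,165) and the mortar at (144,263). Of the candidates, the piece at top (383,221) is grey. Those at (347,210), (420,218) and (400,264) are green, and (348,241) is yellow. The grey one in the holder fits the description, and I'll confirm it in a crop.

```bash
cat > h.py <<'E'
import cv2,numpy as np,pickle
def K(r):
    f=210/np.tan(np.radians(r["fovy"]/2));return f
def ray(r,u,v):
    f=K(r);E=np.array(r["extrinsics"]);d=E[:3,:3]@np.array([(u-r["cx"])/f,-(v-r["cy"])/f,-1]);return E[:3,3],d
def onz(r,u,v,z):
    o,d=ray(r,u,v);return o+d*(z-o[2])/d[2]
def proj(r,p):
    E=np.array(r["extrinsics"]);q=E[:3,:3].T@(np.asarray(p)-E[:3,3]);f=K(r);return np.array([r["cx"]-f*q[0]/q[2],r["cy"]+f*q[1]/q[2]])
E
python3 - <<'E'
from h import *
d=pickle.load(open("d0.pkl","rb"))
t=d["top"]["image"][:,:,::-1];s=d["scene"]["image"][:,:,::-1]
rs=lambda a,w,h:cv2.resize(a,(w,h),interpolation=cv2.INTER_CUBIC)
A=rs(t[170:270,200:312],400,357);B=rs(t[195:265,330:410],400,350)
C=rs(s[195:295,230:375],400,276)[:240];D=rs(s[135:210,140:240],400,300)[:240]
cv2.imwrite("pics/crop1.png",np.vstack([np.hstack([A[:350],B]),np.hstack([C,D])]))
r=d["top"]
for n,u,v,z in[("holder",378,227,.033),("spacer",383,219,.074),("tray",256,217,.03),("beak",174,187,0),("fl",371,177,0),("mort",144,267,0)]:print(n,onz(r,u,v,z).round(3))
r=d["scene"]
for n,u,v,z in[("spacer",187,163,.074),("tray",303,245,.03),("beak",390,340,0),("fl",148,226,0),("mort",459,266,0)]:print(n,onz(r,u,v,z).round(3))
E
```

```text
holder [ 0.482 -0.239  0.033]
spacer [ 0.498 -0.243  0.074]
tray [0.507 0.124 0.03 ]
beak [0.604 0.383 0.   ]
fl [ 0.646 -0.232  0.   ]
mort [0.357 0.454 0.   ]
spacer [ 0.502 -0.23   0.074]
tray [0.529 0.135 0.03 ]
beak [0.614 0.394 0.   ]
fl [ 0.673 -0.22   0.   ]
mort [0.359 0.453 0.   ]
```

View pics/crop1.png

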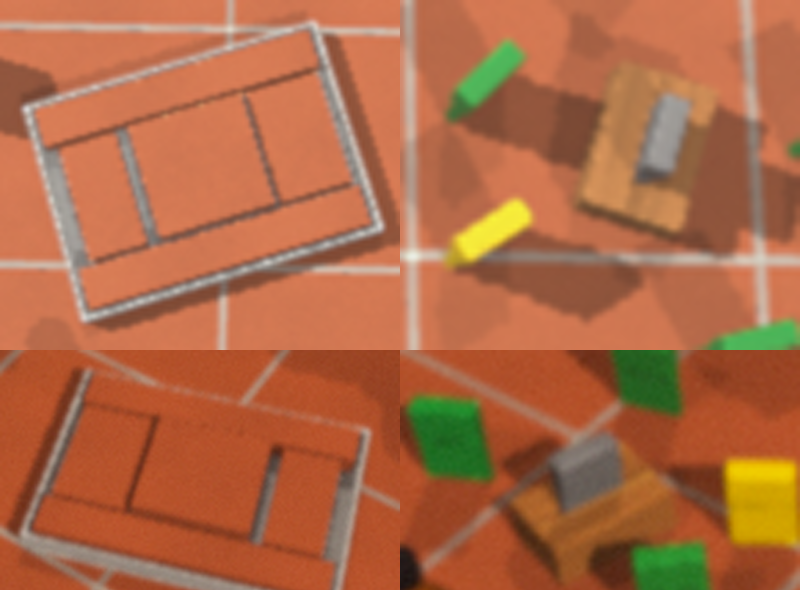

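The crop confirms that the grey piece stands in the holder slot with its length at about -19° yaw. The 11 mm joint is the left one (+y, top px ~(238,222)). The right one is only a thin line. I'm moving above the holder for a wrist view.

>>> {"op": "send_rows", "data": {
  "moves": "0 0 0 -1 -0.95 0 1;0 0 0 -1 -0.95 0 1;0 0 0 -1 -0.95 0 1;0 0 0 -1 -0.95 0 1;0 0 0 -1 -0.95 0 1"
}}

```text
time: 0.72
eef_pos: [0.3303, 0.4056, 0.2448]
tcp_rot: [0.145, 0.989, -0.001, -0.0]
contact_force: [-1.1, 0.1, 0.1]
opening: 1.001
finger_force: 0.0
```

>>> {"op": "send_rows", "data": {
  "moves": "0 0 0 -0.9 -0.85 0 1;0 0 0 -0.9 -0.85 0 1;0 0 0 -0.9 -0.85 0 1;0 0 0 -0.9 -0.85 0 1;0 0 0 -0.9 -0.85 0 1"
}}

```text
time: 1.35
eef_pos: [0.4552, 0.191, 0.245]
tcp_rot: [0.147, 0.989, -0.0, -0.0]
contact_force: [-0.3, 1.1, -0.4]
opening: 0.997
finger_force: 0.0
```

>>> {"op": "send_rows", "data": {
  "moves": "0 0 0 -0.4 -1 0 1;0 0 0 -0.4 -1 0 1;0 0 0 -0.4 -1 0 1;0 0 0 -0.4 -1 0 1"
}}

```text
time: 1.85
eef_pos: [0.4734, -0.0218, 0.2451]
tcp_rot: [0.144, 0.99, 0.0, -0.0]
contact_force: [0.3, 0.4, 0.1]
opening: 0.999
finger_force: 0.0
```

>>> {"op": "send_rows", "data": {
  "moves": "0 0 0 -0.4 -1 0 1;0 0 0 -0.4 -1 0 1;0 0 0 -0.4 -1 0 1;0 0 0 -0.4 -1 0 1;0 0 0 -0.4 -1 0 1;0 0 0 -0.4 -1 0 1"
}}

```text
time: 2.6
eef_pos: [0.4936, -0.2332, 0.2448]
tcp_rot: [0.143, 0.99, 0.001, -0.0]
contact_force: [0.3, 0.1, -0.1]
opening: 1.0
finger_force: 0.0
```

```bash
cat >> h.py <<'E'
from scipy.spatial.transform import Rotation as Ro
def shot(name,fn):
    from plant import ctrl
    r=ctrl.read_camera(name);cv2.imwrite(f"pics/{fn}.png",r["image"][:,:,::-1]);pickle.dump(r,open(fn+".pkl","wb"));return r
def state():
    from plant import ctrl
    s=ctrl.get_state();R=Ro.from_quat(s["tcp_rot"]).as_matrix()
    print("t",s["time"],"p",s["eef_pos"].round(4),"tooly yaw",np.degrees(np.arctan2(R[1,1],R[0,1])).round(2),"tilt",(R[:2,2]).round(4),"F",s["contact_force"].round(1),"op",round(s["opening"],3),"ff",round(s["finger_force"],1))
    return s,R
def go(target,yaw_y):
    s,R=state()
    dp=R.T@(np.asarray(target)-s["eef_pos"])/.2
    y=np.radians(yaw_y);ty=np.array([np.cos(y),np.sin(y),0]);tz=np.array([0,0,-1.]);Rt=np.c_[np.cross(ty,tz),ty,tz]
    print("turn",(Ro.from_matrix(R.T@Rt).as_rotvec()/2/np.pi).round(4),"shift",dp.round(4))
E
python3 - <<'E'
from h import *
state();r=shot("wrist","w1");print(r["fovy"],r["cx"],r["cy"],np.round(r["extrinsics"],3).tolist(),r.keys())
E
```

```text
t 2.6 p [ 0.4936 -0.2332  0.2448] tooly yaw 73.58 tilt [-0.0008  0.0013] F [ 0.3  0.1 -0.1] op 1.0 ff 0.0
67.59456792164636 277.07603654900464 208.35093080861813 [[0.282, -0.922, -0.266, 0.427], [0.959, 0.271, 0.078, -0.214], [-0.0, -0.277, 0.961, 0.374], [0.0, 0.0, 0.0, 1.0]] dict_keys(['image', 'fovy', 'cx', 'cy', 'extrinsics'])
```

View pics/w1.png

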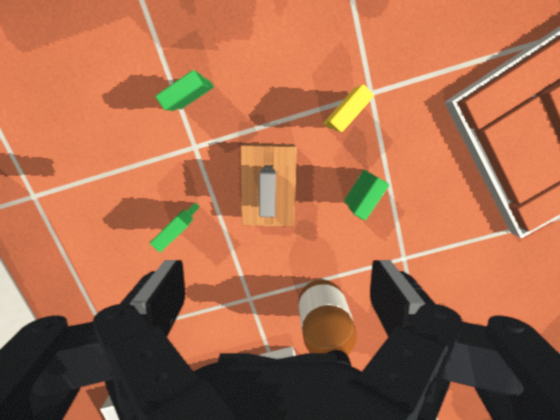

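The wrist view shows the holder at (268,186) and the grey head at (268,193). The bottle is at (327,318) and well clear. Now to locate the head precisely.

Run:
```python
from h import *
r=pickle.load(open("w1.pkl","rb"));im=r["image"]
hsv=cv2.cvtColor(im,cv2.COLOR_RGB2HSV)
roi=np.zeros(im.shape[:2],np.uint8);roi[140:232,236:300]=1
print("row193",im[193,254:284].tolist()); print("col268",im[158:226:2,268].tolist())
g=((hsv[...,1]<70)&(roi>0)).astype(np.uint8)
gt=(g&(hsv[...,2]>110)).astype(np.uint8)
for n,m in(("grey",g),("top",gt)):
    c=max(cv2.findContours(m,0,1)[0],key=cv2.contourArea);b=cv2.boxPoints(cv2.minAreaRect(c))
    P=np.array([onz(r,u+0,v+0,.074) for u,v in b]);print(n,b.round(1).tolist());print(P.round(4).tolist(),P.mean(0))
```

```text
row193 [[150, 104, 63], [149, 101, 60], [153, 103, 64], [153, 105, 66], [139, 101, 74], [132, 116, 103], [150, 148, 139], [172, 170, 161], [177, 175, 166], [180, 178, 169], [179, 177, 168], [183, 180, 172], [182, 179, 169], [183, 181, 171], [183, 181, 172], [183, 181, 171], [183, 181, 172], [186, 184, 174], [187, 183, 175], [186, 181, 171], [188, 175, 159], [196, 157, 127], [205, 144, 96], [206, 138, 85], [207, 141, 87], [208, 140, 86], [210, 141, 86], [213, 144, 86], [211, 142, 86], [208, 139, 85]]
col268 [[200, 134, 80], [200, 134, 80], [205, 138, 83], [194, 134, 85], [89, 83, 77], [87, 85, 81], [82, 79, 78], [100, 98, 94], [159, 158, 151], [181, 179, 171], [182, 178, 169], [181, 177, 170], [182, 180, 172], [182, 179, 170], [179, 178, 169], [181, 178, 169], [183, 181, 170], [184, 181, 172], [182, 181, 171], [184, 181, 172], [184, 179, 171], [184, 180, 172], [184, 180, 171], [186, 181, 174], [185, 182, 173], [184, 182, 172], [185, 182, 173], [185, 182, 174], [185, 182, 173], [179, 160, 143], [220, 152, 94], [220, 148, 89], [220, 149, 90], [227, 154, 93]]
grey [[259.0, 166.0], [274.0, 166.0], [274.0, 216.0], [259.0, 216.0]]
[[0.4642, -0.2434, 0.074], [0.4682, -0.2296, 0.074], [0.5163, -0.2439, 0.074], [0.512, -0.2583, 0.074]] [ 0.49016178 -0.24381281  0.074     ]
top [[259.0, 171.0], [274.0, 171.0], [274.0, 216.0], [259.0, 216.0]]
[[0.4688, -0.2448, 0.074], [0.4728, -0.231, 0.074], [0.5163, -0.2439, 0.074], [0.512, -0.2583, 0.074]] [ 0.49246379 -0.24451418  0.074     ]
```

>>> {"op": "send_rows", "data": {
  "moves": "0 0 0 -0.011 -0.056 0.3 0;0 0 0 -0.011 -0.056 0.5 0;0 0 0 -0.011 -0.056 0.5 0;0 0 0 -0.011 -0.056 0.5 0"
}}

```text
time: 3.15
eef_pos: [0.4937, -0.2459, 0.1473]
tcp_rot: [0.143, 0.99, -0.001, 0.001]
contact_force: [-0.1, 0.3, 1.0]
opening: 0.506
finger_force: 0.0
```

Run:
```python
from h import *
s,R=state();r=shot("wrist","w2");im=r["image"]
# expected head box, then grey mask near it
c=proj(r,[.4925,-.2445,.074]).round().astype(int);print(c)
hsv=cv2.cvtColor(im,cv2.COLOR_RGB2HSV)
m=((hsv[...,1]<50)&(hsv[...,2]>130)).astype(np.uint8);n,l,st,ct=cv2.connectedComponentsWithStats(m)
k=l[c[1],c[0]];m=(l==k).astype(np.uint8);print(st[k])
b=cv2.minAreaRect(max(cv2.findContours(m,0,1)[0],key=cv2.contourArea));P=np.array([onz(r,u,v,.074) for u,v in cv2.boxPoints(b)]);print(b,P.round(4).tolist(),P.mean(0))
go([.4925,-.2445,.058],73.5);go([*P.mean(0)[:2],.058],73.5)
```

```text
t 3.15 p [ 0.4937 -0.2459  0.1473] tooly yaw 73.59 tilt [ 0.0023 -0.0016] F [-0.1  0.3  1. ] op 0.506 ff 0.0
[280 222]
[ 269  192   24   62 1311]
((280.1587219238281, 222.2623748779297), (22.02019500732422, 61.153743743896484), 1.7357045412063599) [[0.5118, -0.2587, 0.074], [0.4702, -0.2448, 0.074], [0.4748, -0.231, 0.074], [0.5166, -0.244, 0.074]] [ 0.49335713 -0.24461319  0.074     ]
t 3.2 p [ 0.4941 -0.2464  0.148 ] tooly yaw 73.58 tilt [ 0.0036 -0.0027] F [-0.8 -0.1  0.6] op 0.501 ff 0.0
turn [-0.0002  0.0007  0.0002] shift [0.012  0.0074 0.4502]
t 3.2 p [ 0.4941 -0.2464  0.148 ] tooly yaw 73.58 tilt [ 0.0036 -0.0027] F [-0.8 -0.1  0.6] op 0.501 ff 0.0
turn [-0.0002  0.0007  0.0002] shift [0.0078 0.0081 0.4502]
```

View pics/w2.png

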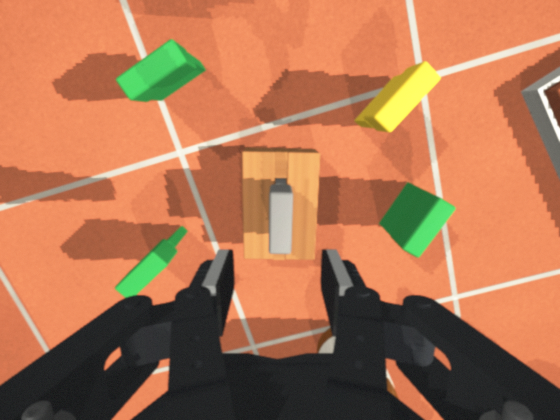

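Head confirmed at (280,222), centre about (0.4932,-0.2446) and yaw about -17.5°. I'll descend and let it settle before closing.

>>> {"op": "send_rows", "data": {
  "moves": "0 0 0.003 0.008 0.008 0.2 0;0 0 0.003 0.008 0.008 0.38 0;0 0 0.003 0.008 0.008 0.45 0;0 0 0.003 0.008 0.008 0.45 0;0 0 0.003 0.008 0.008 0.45 0;0 0 0.003 0.008 0.008 0.45 0"
}}

```text
time: 3.95
eef_pos: [0.4925, -0.2449, 0.0571]
tcp_rot: [0.153, 0.988, -0.001, 0.001]
contact_force: [0.4, -0.6, -0.5]
opening: 0.498
finger_force: 0.0
```

```bash
python3 -c "
from h import *
go([.4932,-.2446,.058],72.5)"
```

```text
t 3.95 p [ 0.4925 -0.2449  0.0571] tooly yaw 72.43 tilt [ 0.0026 -0.0019] F [ 0.4 -0.6 -0.5] op 0.498 ff 0.0
turn [-0.0002  0.0005 -0.0002] shift [-0.0027  0.0024 -0.0045]
```

>>> {"op": "send_rows", "data": {
  "moves": "0 0 0 0 0 0 -0.9;0 0 0 0 0 0 -0.9;0 0 0 0 0 0 -0.9;0 0 0 0 0 0 -0.9;0 0 0 0 0 0 -0.9;0 0 0 0 0 0 -0.9;0 0 0 0 0 -0.01 -0.9",
  "newtons": 40
}}

```text
time: 4.82
eef_pos: [0.4911, -0.244, 0.0568]
tcp_rot: [0.153, 0.988, 0.0, -0.0]
contact_force: [-0.3, -0.2, -0.1]
opening: 0.179
finger_force: 42.9
```

>>> {"op": "send_rows", "data": {
  "moves": "0 0 0 0 0 -0.1 -0.9;0 0 0 0 0 -0.25 -0.9;0 0 0 0 0 -0.5 -0.9;0 0 0 0 0 -0.75 -0.9;0 0 0 0.12 0.45 -0.75 -0.9;0 0 0 0.24 0.7 -0.75 -0.9;0 0 0 0.24 0.9 -0.75 -0.9;0 0 0 0.24 0.9 -0.75 -0.9"
}}

```text
time: 5.82
eef_pos: [0.4995, -0.0545, 0.2065]
tcp_rot: [0.15, 0.989, 0.0, -0.001]
contact_force: [-0.1, 0.4, -1.0]
opening: 0.18
finger_force: 42.8
```

>>> {"op": "send_rows", "data": {
  "moves": "0 0 -0.025 0.12 0.3 0 -0.9;0 0 -0.05 0.12 0.6 0 -0.9;0 0 -0.075 0.24 0.9 0 -0.9;0 0 -0.093 0.24 0.9 0 -0.9;0 0 -0.093 0.24 0.9 0 -0.9;0 0 -0.093 0.24 0.9 0 -0.9;0 0 -0.093 0.24 0.9 0 -0.9;0 0 -0.093 0.24 0.9 0 -0.9"
}}

```text
time: 6.82
eef_pos: [0.5088, 0.1272, 0.2073]
tcp_rot: [-0.137, 0.991, -0.0, 0.0]
contact_force: [-0.1, -0.4, -0.1]
opening: 0.18
finger_force: 42.8
```

Run:
```python
from h import *
state();r=shot("wrist","w3")
cv2.imwrite("pics/w3b.png",cv2.resize(r["image"][:,:,::-1],(800,600),interpolation=cv2.INTER_CUBIC))
```

```text
t 6.825 p [0.5088 0.1272 0.2073] tooly yaw 105.8 tilt [ 0.0001 -0.0001] F [-0.1 -0.4 -0.1] op 0.18 ff 42.8
```

View pics/w3b.png

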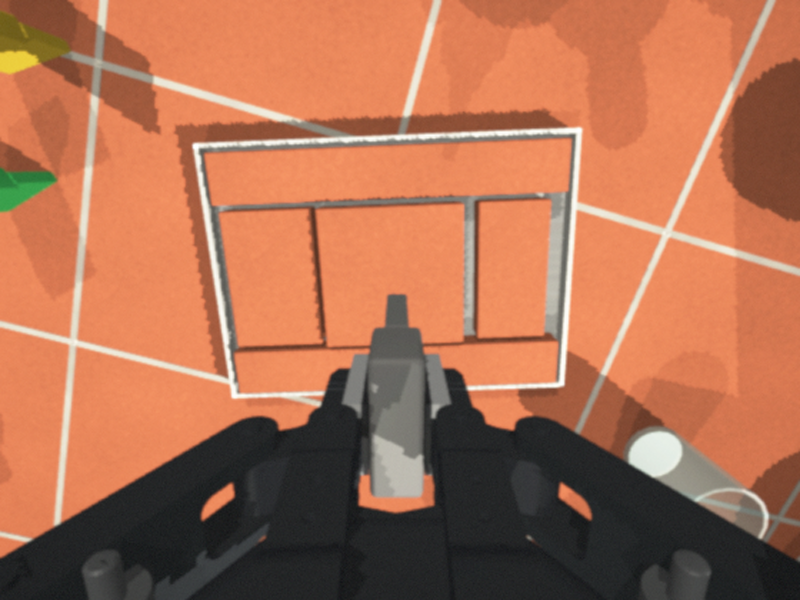

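The wrist view (800×600 scale) shows the spacer held straight, its foot at (397,310). The tile spans about (316..464, 203..346), and the wide joint lies at u≈464–477, v≈200–336. I'll measure its edges.

Run:
```python
from h import *
r=pickle.load(open("w3.pkl","rb"));im=r["image"].astype(float)
red=cv2.GaussianBlur((im[...,0]-im[...,2]),(3,3),0)   # red-blue: high on tiles
def edge(prof,th,rev=False):
    s=prof<th; i=np.argmax(s) 
    return i-1+(prof[i-1]-th)/(prof[i-1]-prof[i])
L=[];Rr=[];NL=[]
for v in range(150,230,4):
    p=red[v,312:350];th=(p[:5].mean()+p.min())/2
    a=312+edge(p,th); q=red[v,318:350][::-1];k=red[v,340:349].mean();b=349-edge(q,(k+p.min())/2)
    L.append((a,v));Rr.append((b,v))
print([(round(a,1),round(b,1)) for (a,_),(b,_) in zip(L,Rr)])
def line(pts,z):
    P=np.array([onz(r,u,v,z)[:2] for u,v in pts]);d=cv2.fitLine(P.astype(np.float32),cv2.DIST_HUBER,0,.01,.01).ravel();d=d*np.sign(d[0]) if 0 else d
    if d[0]<0:d[:2]*=-1
    return d,np.degrees(np.arctan2(d[1],d[0]))
for n,P,z in(("tileR",L,.031),("cutL",Rr,.024)):print(n,*line(P,z))
# vertical extents of the tile (x direction) on columns left of the grip
for u in (235,245,300,315):
    p=red[125:260,u];print(u,[int(x) for x in p[::1]][8:30], 'bottom',[int(x) for x in p[104:128]])
# rim corners, 800-scale
for z in(.02,.024,.03):
    C=np.array([onz(r,u*.7,v*.7,z) for u,v in((194,146),(581,129),(564,384),(234,396))]);print(z,C.mean(0).round(4),[np.linalg.norm(C[i]-C[i-1]).round(4) for i in range(4)],np.degrees(np.arctan2(*(C[2]-C[1])[[1,0]])))
for n,u,v in(("tl",316,205),("tr",464,202),("br",464,343),("bl",326,347)):print(n,onz(r,u*.7,v*.7,.031).round(4))
print("jointends",onz(r,470*.7,199*.7,.024),onz(r,470*.7,337*.7,.024))
```

```text
[(np.float64(324.5), np.float64(333.9)), (np.float64(324.4), np.float64(333.8)), (np.float64(324.3), np.float64(333.7)), (np.float64(324.3), np.float64(333.7)), (np.float64(324.4), np.float64(333.6)), (np.float64(324.3), np.float64(333.6)), (np.float64(324.3), np.float64(333.6)), (np.float64(324.3), np.float64(333.6)), (np.float64(324.4), np.float64(333.5)), (np.float64(324.3), np.float64(333.5)), (np.float64(324.3), np.float64(333.5)), (np.float64(324.1), np.float64(333.4)), (np.float64(324.0), np.float64(333.3)), (np.float64(324.1), np.float64(333.3)), (np.float64(324.1), np.float64(333.3)), (np.float64(324.0), np.float64(333.2)), (np.float64(324.1), np.float64(333.2)), (np.float64(324.0), np.float64(333.1)), (np.float64(324.0), np.float64(333.0)), (np.float64(324.1), np.float64(333.0))]
tileR [0.95180666 0.30669874 0.4946539  0.17051066] 17.860392
cutL [0.9506252  0.31034133 0.49331617 0.18098952] 18.079802
235 [144, 144, 145, 145, 144, 141, 124, 81, 34, 13, 20, 47, 86, 121, 138, 141, 141, 141, 142, 142, 143, 143] bottom [145, 145, 145, 144, 144, 144, 144, 144, 144, 145, 145, 144,
[... 626 characters left out ...]
 144] bottom [144, 144, 144, 145, 145, 144, 144, 144, 144, 140, 124, 101, 101, 122, 138, 142, 143, 143, 142, 142, 143, 143, 143, 143]
0.02 [0.5128 0.1246 0.02  ] [np.float64(0.1861), np.float64(0.2577), np.float64(0.1861), np.float64(0.2577)] 18.319077725900605
0.024 [0.5119 0.1244 0.024 ] [np.float64(0.1837), np.float64(0.2545), np.float64(0.1838), np.float64(0.2545)] 18.31907772590061
0.03 [0.5105 0.1241 0.03  ] [np.float64(0.1802), np.float64(0.2496), np.float64(0.1802), np.float64(0.2496)] 18.31907772590062
tl [0.4789 0.0619 0.031 ]
tr [0.45   0.1564 0.031 ]
br [0.5459 0.188  0.031 ]
bl [0.5765 0.0919 0.031 ]
jointends [0.44721947 0.16087326 0.024     ] [0.54254891 0.19267189 0.024     ]
```

Run:
```python
from h import *
r=pickle.load(open("w3.pkl","rb"))
p=onz(r,397*.7,295*.7,.1585);print("foot front mid",p)
s,R=state();print("in tool",R.T@(p-s["eef_pos"]))
im=r["image"].astype(int);print([int(x) for x in im[212,264:294].sum(1)])
print([int(x) for x in im[222,264:294].sum(1)])
go([.4933,.1757,.095],108.1)
```

```text
foot front mid [0.4896024  0.12110923 0.1585    ]
t 6.875 p [0.5088 0.1274 0.2073] tooly yaw 105.83 tilt [ 0. -0.] F [-0.2 -0.3 -0.6] op 0.177 ff 42.8
in tool [ 0.02014476 -0.0008389   0.04882893]
[477, 477, 479, 481, 486, 471, 412, 306, 270, 261, 266, 266, 268, 270, 269, 268, 264, 267, 269, 285, 348, 435, 471, 474, 470, 470, 481, 480, 482, 483]
[470, 475, 473, 476, 462, 411, 311, 266, 260, 269, 268, 265, 265, 266, 265, 266, 258, 266, 268, 262, 280, 364, 443, 478, 485, 475, 477, 474, 480, 478]
t 6.875 p [0.5088 0.1274 0.2073] tooly yaw 105.83 tilt [ 0. -0.] F [-0.2 -0.3 -0.6] op 0.177 ff 42.8
turn [-0.      0.     -0.0063] shift [0.0085 0.2534 0.5616]
```

>>> {"op": "send_rows", "data": {
  "moves": "0 0 -0.006 0.008 0.25 0 -0.9;0 0 -0.006 0.008 0.253 0.3 -0.9;0 0 -0.006 0.008 0.253 0.56 -0.9;0 0 -0.006 0.008 0.253 0.56 -0.9;0 0 -0.006 0.008 0.253 0.56 -0.9;0 0 -0.006 0.008 0.253 0.56 -0.9"
}}

```text
time: 7.62
eef_pos: [0.4955, 0.1764, 0.0985]
tcp_rot: [-0.157, 0.988, -0.0, 0.003]
contact_force: [-0.1, 0.8, -1.5]
opening: 0.18
finger_force: 42.8
```

Run:
```python
from h import *
s,R=state();r=shot("wrist","w4")
im=r["image"][:,:,::-1]
a=im[120:300,180:420];cv2.imwrite("pics/w4b.png",cv2.resize(a,(800,600),interpolation=cv2.INTER_CUBIC))
print(np.round(r["extrinsics"],4).tolist())
```

```text
t 7.625 p [0.4955 0.1764 0.0985] tooly yaw 108.05 tilt [0.0058 0.0008] F [-0.1  0.8 -1.5] op 0.18 ff 42.8
[[-0.31, -0.9116, -0.27, 0.4282], [0.9507, -0.298, -0.0854, 0.1537], [-0.0026, -0.2831, 0.9591, 0.2267], [0.0, 0.0, 0.0, 1.0]]
```

View pics/w4b.png

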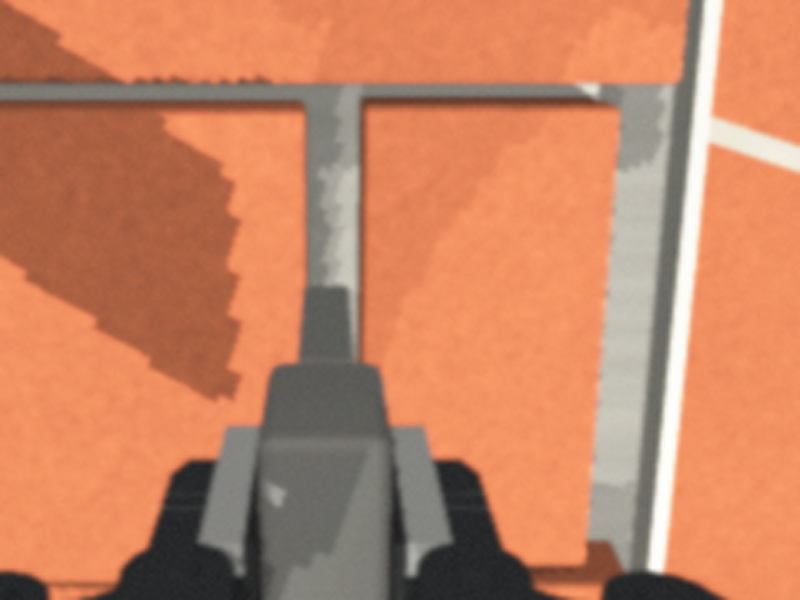

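The spacer's foot edge is at crop (305–348, 288), just above the open joint (edges ≈307 and ≈359). It needs to go slightly to the right, so I'll compute how far.

Run:
```python
from h import *
r=pickle.load(open("w4.pkl","rb"));im=r["image"].astype(float);red=cv2.GaussianBlur(im[...,0]-im[...,2],(3,3),0)
def cross(p,th): i=np.argmax(p<th);return i-1+(p[i-1]-th)/(p[i-1]-p[i])
n=np.array([-np.sin(np.radians(18.1)),np.cos(np.radians(18.1))]);t=np.array([n[1],-n[0]])
A=[];B=[];aa=[]
for v in range(154,202,4):
    p=red[v,255:282];q=red[v,276:305][::-1]
    a=255+cross(p,(p[:5].mean()+p.min())/2);b=304-cross(q,(q[:5].mean()+q.min())/2)
    A.append(onz(r,a,v,.031)[:2]);B.append(onz(r,b,v,.024)[:2]);aa.append((round(a,1),round(b,1)))
A=np.array(A);B=np.array(B);print(aa[::4])
for X in(A,B):
    d=np.polyfit(X@t,X@n,1);print("n mean",(X@n).mean().round(5),"slope deg",np.degrees(d[0]).round(2))
f=[]
for v in range(208,222,3):
    p=im[v,255:305].sum(1);print(v,[int(x) for x in p[12:36]])
for u in(305/800*240+180,326.5*.3+180,348*.3+180):
    P=onz(r,u,288*.3+120,.0985-.0488);print(u,P.round(4),P[:2]@n,P[:2]@t)
s,R=state();print("tcp n,t",s["eef_pos"][:2]@n,s["eef_pos"][:2]@t)
```

```text
[(np.float64(271.1), np.float64(288.5)), (np.float64(271.2), np.float64(288.4)), (np.float64(271.3), np.float64(288.2))]
n mean 0.00889 slope deg 0.03
n mean 0.01985 slope deg 0.04
208 [484, 479, 467, 430, 335, 284, 273, 274, 272, 276, 277, 270, 272, 271, 275, 272, 292, 387, 485, 487, 373, 312, 363, 434]
211 [482, 480, 476, 418, 319, 271, 280, 279, 274, 273, 281, 276, 272, 274, 273, 278, 295, 379, 476, 480, 367, 302, 372, 434]
214 [490, 482, 461, 392, 310, 278, 272, 279, 272, 272, 273, 269, 268, 271, 275, 274, 285, 351, 446, 471, 370, 308, 382, 439]
217 [478, 474, 442, 360, 292, 277, 269, 272, 277, 275, 275, 270, 276, 272, 274, 279, 276, 318, 426, 459, 372, 319, 393, 441]
220 [479, 475, 430, 336, 285, 270, 267, 273, 275, 277, 272, 273, 268, 276, 279, 273, 282, 306, 397, 429, 364, 321, 393, 444]
271.5 [0.4779 0.166  0.0497] 0.009294818737748931 0.5058149798545782
277.95 [0.4767 0.1696 0.0497] 0.013083120675623902 0.5058147080922267
284.4 [0.4755 0.1732 0.0497] 0.01687100275462532 0.5058144363599948
t 7.675 p [0.4953 0.1764 0.0982] tooly yaw 108.05 tilt [0.0053 0.0008] F [ 0.5 -0.4  0.5] op 0.182 ff 42.8
tcp n,t 0.013826332442904076 0.5255647719973441
```

>>> {"op": "send_rows", "data": {
  "moves": "0 0 0 0.012 0.0065 0 -0.9;0 0 0 0.012 0.0065 0.05 -0.9;0 0 0 0.012 0.0065 0.08 -0.9;0 0 0 0.012 0.0065 0.11 -0.9;0 0 0 0.012 0.0065 0.13 -0.9;0 0 0 0.012 0.0065 0.15 -0.9;0 0 0 0.012 0.0065 0.15 -0.9"
}}

```text
time: 8.55
eef_pos: [0.4903, 0.1767, 0.0649]
tcp_rot: [-0.157, 0.988, -0.0, -0.0]
contact_force: [-0.7, -0.4, -1.0]
opening: 0.184
finger_force: 42.8
```

Run:
```python
from h import *
s,R=state();n=np.array([-np.sin(np.radians(18.1)),np.cos(np.radians(18.1))]);t=np.array([n[1],-n[0]]);p=s["eef_pos"][:2];print(p@n,p@t)
```

```text
t 8.55 p [0.4903 0.1767 0.0649] tooly yaw 108.07 tilt [-0.0008 -0.0002] F [-0.7 -0.4 -1. ] op 0.184 ff 42.8
0.015632890076167524 0.5209585310891227
```

>>> {"op": "send_rows", "data": {
  "moves": "0 0 0 0 -0.0025 0.02 -0.9;0 0 0 0 -0.0025 0.04 -0.9;0 0 0 0 -0.0025 0.055 -0.9;0 0 0 0 -0.0025 0.06 -0.9;0 0 0 0 -0.0025 0.06 -0.9"
}}

```text
time: 9.18
eef_pos: [0.4907, 0.1763, 0.0533]
tcp_rot: [-0.157, 0.988, 0.0, -0.0]
contact_force: [0.8, -0.5, -1.2]
opening: 0.18
finger_force: 42.8
```

>>> {"op": "send_rows", "data": {
  "moves": "0 0 0 0 0 0.004 -0.9;0 0 0 0 0 0.007 -0.9;0 0 0 0 0 0.007 -0.9"
}}

```text
time: 9.55
eef_pos: [0.4908, 0.1763, 0.052]
tcp_rot: [-0.157, 0.988, 0.0, 0.0]
contact_force: [0.1, -0.2, -1.0]
opening: 0.177
finger_force: 43.0
```

>>> {"op": "send_rows", "data": {
  "moves": "0 0 0 0 0 0.005 -0.9;0 0 0 0 0 0.009 -0.9;0 0 0 0 0 0.009 -0.9"
}}

```text
time: 9.93
eef_pos: [0.491, 0.1763, 0.0519]
tcp_rot: [-0.157, 0.988, -0.0, -0.0]
contact_force: [-4.6, -1.6, 10.5]
opening: 0.182
finger_force: 44.6
```

>>> {"op": "send_rows", "data": {
  "moves": "0 0 0 0 0 -0.005 -0.9;0 0 0 0 0 -0.005 -0.3;0 0 0 0 0 -0.005 -0.2;0 0 0 0 0 -0.005 -0.2;0 0 0 0 0 -0.005 -0.2;0 0 0 0 0 -0.1 -0.2;0 0 0 0 0 -0.4 -0.2;0 0 0 0 0 -0.7 -0.2;0 0 0 0 0 -0.7 -0.2;0 0 0 0 0 -0.7 -0.2"
}}

```text
time: 11.18
eef_pos: [0.4904, 0.1762, 0.1899]
tcp_rot: [-0.157, 0.988, -0.0, -0.0]
contact_force: [-0.6, 0.2, -0.4]
opening: 0.401
finger_force: 0.0
```

Run:
```python
from h import *
state();r=shot("wrist","w5")
q=shot("scene","s5")["image"][:,:,::-1]
cv2.imwrite("pics/w5b.png",np.hstack([cv2.resize(r["image"][:,:,::-1],(440,330)),cv2.resize(q[190:300,230:350],(360,330),interpolation=cv2.INTER_CUBIC)]))
go([.5128,.1245,.10],108.1)
```

```text
t 11.175 p [0.4904 0.1762 0.1899] tooly yaw 108.07 tilt [-0.0001 -0.    ] F [-0.6  0.2 -0.4] op 0.401 ff 0.0
t 11.275 p [0.4895 0.176  0.1881] tooly yaw 108.07 tilt [-0.0037 -0.0006] F [-0.8  0.   0.1] op 0.399 ff 0.0
turn [ 0.0001 -0.0006 -0.0001] shift [-0.0327 -0.2815  0.44  ]
```

View pics/w5b.png

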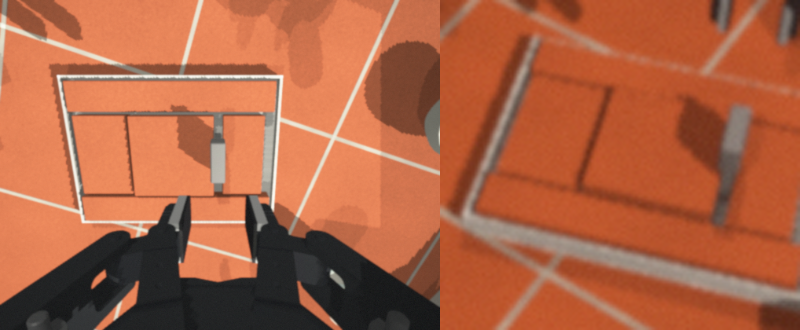

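The spacer stands upright in the wide joint at mid-length, released (left panel, (217,160)). Next I'll close the fingers, move over the tile's middle and press.

>>> {"op": "send_rows", "data": {
  "moves": "0 0 0 -0.034 -0.28 0 -1;0 0 0 -0.034 -0.28 0.2 -1;0 0 0 -0.034 -0.28 0.44 -1;0 0 0 -0.034 -0.28 0.6 -1;0 0 0 -0.034 -0.28 0.6 -1;0 0 0 -0.034 -0.28 0.6 -1;0 0 0 -0.034 -0.28 0.6 -1;0 0 0 -0.034 -0.28 0.6 -1"
}}

```text
time: 12.28
eef_pos: [0.5155, 0.1253, 0.0716]
tcp_rot: [-0.157, 0.988, -0.0, 0.001]
contact_force: [-0.2, 0.4, 0.3]
opening: 0.001
finger_force: 0.0
```

Run:
```python
from h import *
go([.5123,.1248,.046],108.1);go([.5123,.1248,.038],108.1)
```

```text
t 12.275 p [0.5155 0.1253 0.0716] tooly yaw 108.08 tilt [0.0028 0.0001] F [-0.2  0.4  0.3] op 0.001 ff 0.0
turn [-0.0001  0.0004 -0.0001] shift [0.0163 0.0029 0.128 ]
t 12.275 p [0.5155 0.1253 0.0716] tooly yaw 108.08 tilt [0.0028 0.0001] F [-0.2  0.4  0.3] op 0.001 ff 0.0
turn [-0.0001  0.0004 -0.0001] shift [0.0164 0.0029 0.168 ]
```

>>> {"op": "send_rows", "data": {
  "moves": "0 0 0 0.014 0.003 0.06 -1;0 0 0 0.014 0.003 0.11 -1;0 0 0 0.014 0.003 0.13 -1;0 0 0 0.014 0.003 0.145 -1;0 0 0 0.014 0.003 0.155 -1;0 0 0 0.014 0.003 0.165 -1;0 0 0 0.014 0.003 0.17 -1;0 0 0 0.014 0.003 0.17 -1"
}}

```text
time: 13.28
eef_pos: [0.5107, 0.1248, 0.038]
tcp_rot: [-0.157, 0.988, 0.0, -0.003]
contact_force: [-8.9, -0.6, 18.2]
opening: -0.001
finger_force: 8.8
```

>>> {"op": "send_rows", "data": {
  "moves": "0 0 0 0 0 0.005 -1;0 0 0 0 0 0.005 -1;0 0 0 0 0 0.005 -1;0 0 0 0 0 0.005 -1"
}}

```text
time: 13.78
eef_pos: [0.5107, 0.1248, 0.0379]
tcp_rot: [-0.157, 0.988, 0.0, -0.003]
contact_force: [-12.8, -0.7, 23.5]
opening: -0.005
finger_force: 11.7
```

Run:
```python
from h import *
state();r=shot("top","t6");q=shot("scene","s6")["image"][:,:,::-1]
cv2.imwrite("pics/t6b.png",np.hstack([cv2.resize(q[190:300,230:370],(420,330),interpolation=cv2.INTER_CUBIC),cv2.resize(r["image"][:,:,::-1],(380,330))]))
```

```text
t 13.775 p [0.5107 0.1248 0.0379] tooly yaw 108.12 tilt [-0.0062 -0.001 ] F [-12.8  -0.7  23.5] op -0.005 ff 11.7
```

View pics/t6b.png

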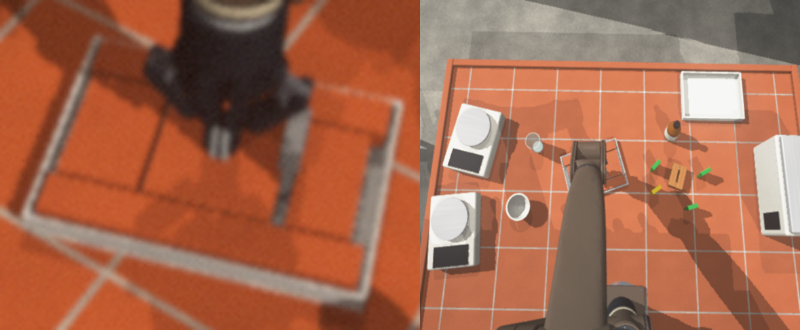

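The fingertips hold the tile at its solid stop: z no longer changes while the force rises to 23.5 N. The spacer still stands in the joint, and the beaker, bottle and mortar are where they were.

```bash
python3 -c "
from plant import ctrl
print(ctrl.sign_off())"
```

```text
the job is handed in; nothing more can be done
None
```

The job is handed in at about 14 s: the grey spacer is released at the bottom of the wide left joint, about half-way along the tile's edge, the tile is held flush at its stop with about 23 N, and the beaker, bottle and mortar still stand in place.

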